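# Jack up the tilting fixture plate and hold it level

## Task

Slide the small lever jack along the bench, without lifting it, until its saddle is centred under the marked lift point: the arrow-stamped lug of the tilting fixture plate. Then pump its handle all the way down so that the plate comes up level, and, as the jack has no catch, finish while still holding the handle fully down so that a workmate can fit the set blocks. Raise the plate with the jack only, keep the robot itself off the fixture, and leave the other things on the bench alone.

Things in the scene. Friction and masses are not known exactly. Their poses are not given: they have to be found in the camera images.
- jack: Loose lever jack, 0.9 kg, plain steel: two side plates, 52 mm over their outsides, 215 mm long, top edge 46 mm up. Origin on the underside where the frame is gripped from above across 52 mm (clear y -45 to +45 mm). Axes: x across, +y forward to the saddle, z up. Saddle centre at y = +80, front end +110, rear end -105 mm. The handle slopes up towards -y from cheeks 78 mm high at the rear.
- handle_pivot (a point): Pivot of the jack's handle, at y = -75 mm, z = 62 mm in the jack's frame, midway across; it turns about the jack's x axis.
- saddle (a point): Centre of the flat top of the jack's square saddle (50 x 50 mm, dark, ribbed). 60 mm above the bench with the handle up, 84 mm with the handle fully down; it moves evenly with the handle.
- handle_grip (a point): Middle of the black rubber grip (26 mm thick, about 100 mm long, round) at the outer end of the handle, on its centre line, 175 mm from the pivot. About 168 mm above the bench with the handle up, about 67 mm with it fully down.
- pump_handle (a joint): Jack handle, rad: 0 = up (slopes 0.65 rad above level), grows as its outer end is pressed down, 0.62 = fully down on its stop (0.03 rad above level). A spring and the load push it back up if let go. At the grip it takes about 1 to 3 N before the saddle meets the lug, 5 to 8 N to hold with the plate level.
- fixture: Tilting fixture bolted to the bench: dark steel base 260 x 220 x 20 mm, origin at its underside's centre; aluminium plate with a cast part and toggle clamp on it (to 330 mm high), hinged on the +y side. Free edge at -y with two ears: the jacking lug at x = -45 mm (50 mm wide, reaching y = -192 mm, arrow stamped on top) and a shorter slotted ear at x = +60 mm, not for lifting.
- lift_point (a point): Marked lift point: centre of the underside of the square pad (26 x 26 mm) under the jacking lug, straight below the dark screw head the arrow points at. 66 mm above the bench with the plate down, 84 mm with it level. In the fixture's frame x = -45, y = -166 mm; the jack comes in from its -y side; the fixture's base begins 55 mm beyond it in +y.
- tilt_plate (a joint): Hinge of the fixture plate, rad: 0 = resting down on its pillars, 0.069 = level; it grows as the lug is raised.
- set_block_a: Bystander: loose flat steel set block, 30 x 90 x 25 mm, origin at the centre of its underside.
- set_block_b: Bystander: loose steel set block, 30 x 60 x 40 mm, origin at the centre of its underside.
- spanner: Bystander: loose spanner, 200 mm long, lying flat; origin at the middle of its underside.
- bolt_tray: Bystander: open grey plastic tray with bolts, 100 x 140 x 30 mm, origin at the centre of its underside.

How it is judged (in metres and radians):
On the way, in this order (a step that is already met when the one before it is completed fails the run):
1. the saddle stands under the lift point, within 12 mm sideways, with the handle still up and the plate still down (horizontal distance between saddle and lift_point below 0.012 m and value of joint pump_handle below 0.12 rad and value of joint tilt_plate below 0.01 rad and height (world z) of jack below 0.006 m), for 0.2 s.
2. the jack has raised the plate level (value of joint tilt_plate above 0.055 rad and value of joint pump_handle above 0.55 rad and contact force between jack and fixture above 5 N), for 0.1 s.
At the end, for the whole second after the job is handed in: Robot still holding the handle down (over 0.55 of 0.62 rad, 1.5 N or more on the jack); jack flat on the bench, saddle within 14 mm of the lift point and carrying the lug (over 5 N); plate level (hinge 0.055 to 0.085 rad); other things within 20 mm of where they lay (all of step 2 and value of joint tilt_plate below 0.085 rad and horizontal distance between saddle and lift_point below 0.014 m and contact force between any of the fingers, the arm and jack above 1.5 N and height (world z) of jack below 0.006 m and angle between jack's own z axis and vertical below 0.05 rad and linear speed of jack below 0.02 m/s and distance of each of set_block_a, set_block_b, spanner, bolt_tray from where it was at the start of the episode below 0.02 m); the arm keeps its last pose, push and grip.
It fails at once if the jack is lifted off the bench or tipped (height (world z) of jack above 0.012 m or angle between jack's own z axis and vertical above 0.15 rad).
It fails at once if the robot pushes on the fixture or lifts the plate by hand (contact force between any of the fingers, the arm and fixture above 4 N).
It fails at once if a bystander is disturbed (distance of any of set_block_a, set_block_b, spanner, bolt_tray from where it was at the start of the episode above 0.03 m).
It also fails if it takes over 53 s, if anything falls off the work surface, if the arm or the gripper's body presses on something with over 40 N, if the wrist force passes 120 N, or if a joint passes its speed limit or range.

## Robot

A 6-joint arm with a two-finger parallel gripper is mounted at the origin on the work surface. World frame = base frame: x ahead of the robot, y to its left, z up, the work surface at z = 0. Lengths are in m, angles in degrees, forces in N, time in s.
With the tool pointing down it reaches from about 0.4 to 0.825 m from the base axis. Payload 7 kg.
Tool frame: the origin (TCP) lies on the front face of the gripper's body, between the roots of the fingers; the fingertips stand 66 mm ahead of it and the grasp point (between the pads) lies 47 mm ahead of it; z points along the fingers, y is the line along which they close (so a half turn about z gives the same grasp; the last joint's range is limited). The gripper opens to 88 mm and grips with 3 to 60 N. Pads are 19 mm wide; open, the fingers measure 130 mm over their backs; the gripper's body (78 mm by 193 mm) begins 47 mm behind the grasp point.
Start: joints at [-57.577, 20.546, 0.682, 0, -70.136, -16.507], TCP at [0.185, -0.649, 0.292] pointing down, gripper open.
Joint ranges: [-176.03, 176.03], [-82.01, 121.73], [-58.28, 71.71], [-173.87, 95.51], [-174.79, -0.11], [-173.66, 173.66]. Speed limits (degrees/s): [136.94, 136.94, 172.46, 180, 180, 180].

## Interface

Orientations are given as [roll, pitch, yaw] about the fixed x, y, z axes, in that order (R = Rz(yaw) Ry(pitch) Rx(roll)).
In Python, from plant import ctrl gives the robot as it stands.
- The arm moves only by the tool send_rows, never from a script. Its argument "deltas" is a list of rows, each a list of 2 entries, a list of its own where there are three numbers: the shift along the tool's x, y, z each as a share of 800 mm, from -1 to 1, then the turn about the tool's z as a share of 90 degrees, from -1 to 1. A call has exactly 5 rows; each row is the pose to reach, as a shift and turn from the pose commanded when the call began, along the tool's axes at that moment; what a row does not reach only later rows make up. A row lasts 1/12 s, in which the tool goes at most 41.7 mm and 7.16 degrees, less where a joint would pass 70% of its speed; a pose out of reach is approached as far as the arm can. A call with a number of a shift or a turn outside -1 to 1 is refused whole. A call with a gripper value outside its range is refused whole. "gripper" is the opening, from 0 (shut) to 1 (fully open), set as the call begins (left out, the last holds). The fingers move at their own pace and stop on an object; the grip force is fixed at half the most. Time passes only in rows, so rows that repeat a pose let the fingers close, or fill a call up. It gives the time, the measured TCP pose, the force, the opening and the grip force at its end, in the units of the state.
- ctrl.get_obs(): the state, without advancing time (a new reading comes with each control period).
- ctrl.snapshot(name): name is "scene" or "top"; returns a dict with "color" (480x640x3 uint8, red, green, blue), "vertical_fov" (degrees; the focal length in pixels is half the picture's height over the tangent of half this angle, whatever the lens; pixels are square), "cx", "cy" (the principal point, pixels), "rvec" (rotation vector, rad) and "tvec" (3), from world to camera coordinates, as OpenCV has them. Camera axes: x right, y down, z forward; pixel columns grow to the right and rows downward; lengths in m; the calibration is good to about 2 mm. A picture is of the moment at which its call begins. There is no depth.
- ctrl.close_job(): hands the job in; it is judged then, once.
Trained networks look in a picture, given as the dict that the camera call returned (one of the last four; its "shot" number tells which), for a name from the list of things; names that differ only in an ending like _2 or _b are one class to them, and where a whole thing is asked for, a point or a joint stands for the part that bears it (a point fixed in the world has none). Each returns a list of dicts, best first, with "conf" (0 to 1); they miss things now and then, are a little off and sometimes report something else, mostly with a low value. They report only what shows in the picture. A call takes as long as a camera call.
- ctrl.boxes_of(picture, thing): "xy" ([column, row] as shares, 0 to 1, of the picture: columns of its width, rows of its height, amid what is visible of it).
- ctrl.cut_out(picture, thing): "pixels" (480x640 bool, what is visible of it) and "xy" ([column, row] as shares, 0 to 1, of the picture: columns of its width, rows of its height, amid what is visible of it).
The state is a dict: "clock": time; "joint_pos": joint angles; "qvel": joint speeds; "tau": joint torques, N m; "tool_pos": TCP position; "orientation": TCP orientation; "force": force on the tool from outside, world axes, zero at the start; "moment": the same for the moment, N m; "opening": finger opening in m; "gripper_force": force on a finger pad.
Only numpy, scipy, OpenCV 4.12 (cv2) and the standard library are available. Lean on these libraries where they do the work, as an engineer would, in place of code of your own. Each camera call takes 0.05 s, during which the arm holds its last target. There are 200 camera calls.

## Working session

There is one attempt and no reset: what is moved stays moved. The work goes in short steps, Python scripts to look and compute and a tool call to move; the robot and the scene stay as the last step left them, time stands still between calls to the robot, and variables do not carry over. Pictures are saved under pics/ and viewed, at most 10 in all, crops included, and the job is handed in when it is done.

Besides the shell and the picture viewer there is one more tool, called as name(argument=value, ...) on one line, values as JSON. send_rows: Moves the arm, as the interface text tells. Shift numbers are shares of 800 mm and turn numbers shares of 90 degrees, none past 1 either way. Its arguments: {"type":"object","properties":{"deltas":{"type":"array","items":{"type":"array"}},"gripper":{"type":"number"}},"required":["deltas"]}

```bash
ls; mkdir -p pics; cat > h.py <<'E'
import numpy as np, cv2
from plant import ctrl
def K(p):
    f=240/np.tan(np.radians(p["vertical_fov"])/2)
    return np.array([[f,0,p["cx"]],[0,f,p["cy"]],[0,0,1.]])
def proj(p,X):
    return cv2.projectPoints(np.array(X,float).reshape(-1,3),np.array(p["rvec"],float),np.array(p["tvec"],float),K(p),None)[0].reshape(-1,2)
def back(p,uv,z):
    R=cv2.Rodrigues(np.array(p["rvec"],float))[0];t=np.array(p["tvec"],float).ravel()
    c=-R.T@t; uv=np.array(uv,float).reshape(-1,2)
    d=(R.T@np.linalg.inv(K(p))@np.c_[uv,np.ones(len(uv))].T).T
    return c+d*((z-c[2])/d[:,2])[:,None]
def save(p,n): cv2.imwrite("pics/"+n,p["color"][:,:,::-1])
def crop(p,n,x0,y0,x1,y1,s):
    cv2.imwrite("pics/"+n,cv2.resize(p["color"][y0:y1,x0:x1,::-1],None,fx=s,fy=s,interpolation=cv2.INTER_CUBIC))
E
python3 - <<'E'
from h import *
for n in("scene","top"):
    p=ctrl.snapshot(n);save(p,n+"0.png")
    R=cv2.Rodrigues(np.array(p["rvec"],float))[0];print(n,-R.T@np.array(p["tvec"]).ravel(),p["vertical_fov"])
    for th in("jack","saddle","handle_grip","handle_pivot","lift_point","fixture","set_block_a","spanner","bolt_tray"):
        for b in ctrl.boxes_of(p,th)[:2]: print(th,round(b["conf"],2),np.round(np.array(b["xy"])*[640,480],1))
print(ctrl.get_obs())
E
```

```text
pics
scene [ 0.89909806 -0.48511332  1.07555006] 56.024291142580914
jack 0.92 [258.9 312.4]
saddle 0.78 [290.2 275.8]
handle_grip 0.7 [217.9 335. ]
lift_point 0.69 [378.7 192.5]
fixture 0.78 [383.3 201.8]
set_block_a 0.58 [388.4 318.1]
spanner 0.9 [308.3 414.7]
spanner 0.69 [381.4 194.8]
bolt_tray 0.79 [321.3 155.4]
top [0.40238887 0.03281708 1.2519148 ] 53.70372787407034
jack 0.73 [350.6 268.4]
jack 0.55 [402.  270.6]
saddle 0.77 [349.3 271.3]
handle_grip 0.6 [462.  271.1]
handle_pivot 0.77 [398.9 268.8]
handle_pivot 0.47 [214.7 241.5]
lift_point 0.65 [211.6 247.2]
set_block_a 0.97 [327.5 171.4]
set_block_a 0.62 [376.4 163.4]
spanner 0.78 [439.9 182.2]
bolt_tray 0.72 [175.4 355.4]
{'clock': 1.0, 'joint_pos': array([-5.75770294e+01,  2.05443161e+01,  6.81051430e-01,  9.19454532e-04,
       -7.01352501e+01, -1.65066149e+01]), 'qvel': array([ 0.05052113,  0.05475798, -0.01851694,  0.08417664, -0.1396179 ,
       -0.03996139]), 'tau': array([-1.06023231e-04, -5.82388866e+01,  2.93305779e+01,  7.00258389e+00,
        1.24257969e-02, -2.89463651e-05]), 'tool_pos': array([ 0.1850736 , -0.64910538,  0.29218032]), 'orientation': array([-1.79998330e+02, -4.07128340e-04, -1.64083332e+02]), 'force': array([0.21843174, 0.05857329, 0.96011014]), 'moment': array([-0.04069996, -0.02287676, -0.02615855]), 'gripper_force': 0.0, 'opening': 0.08781055019620546}
```

View pics/scene0.png

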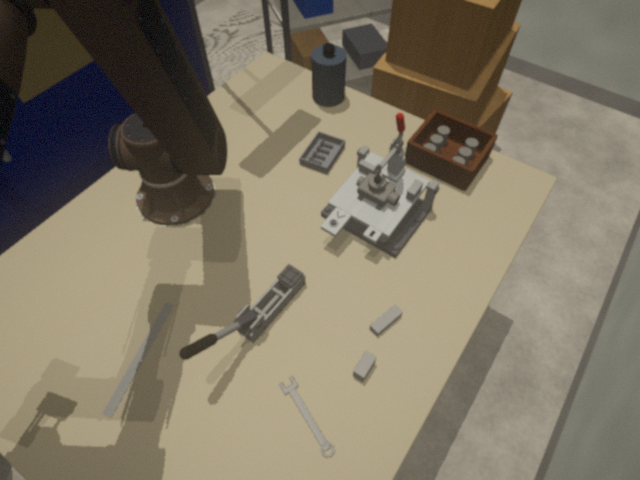

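View pics/top0.png

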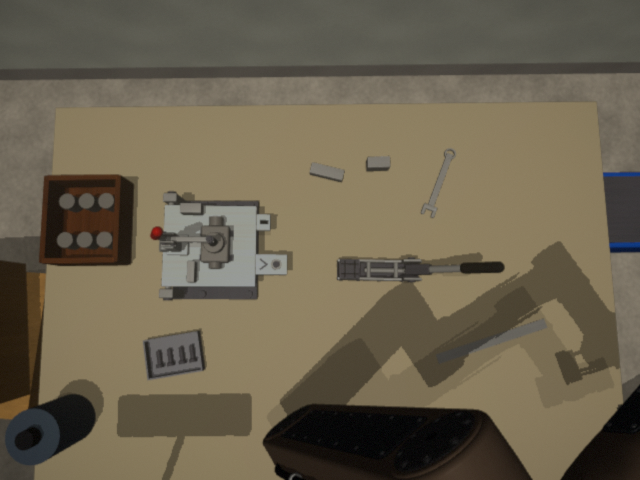

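```bash
python3 - <<'E'
from h import *
p=ctrl.snapshot("top");crop(p,"c1.png",150,190,350,310,4);crop(p,"c2.png",320,210,520,310,4)
for u in((277,264),(350,270),(483,267)): print(back(p,u,0.09),back(p,u,0.06),back(p,u,.168))
s=ctrl.snapshot("scene");crop(s,"c3.png",170,180,430,375,3)
E
```

```text
[[0.49819996 0.12742506 0.09      ]] [[0.50067375 0.12986779 0.06      ]] [[0.49176811 0.12107397 0.168     ]]
[[ 0.48130554 -0.05160935  0.09      ]] [[ 0.48334312 -0.0537892   0.06      ]] [[ 0.47600782 -0.04594176  0.168     ]]
[[ 0.48477284 -0.37834929  0.09      ]] [[ 0.48689994 -0.38896538  0.06      ]] [[ 0.47924235 -0.35074746  0.168     ]]
```

View pics/c1.png

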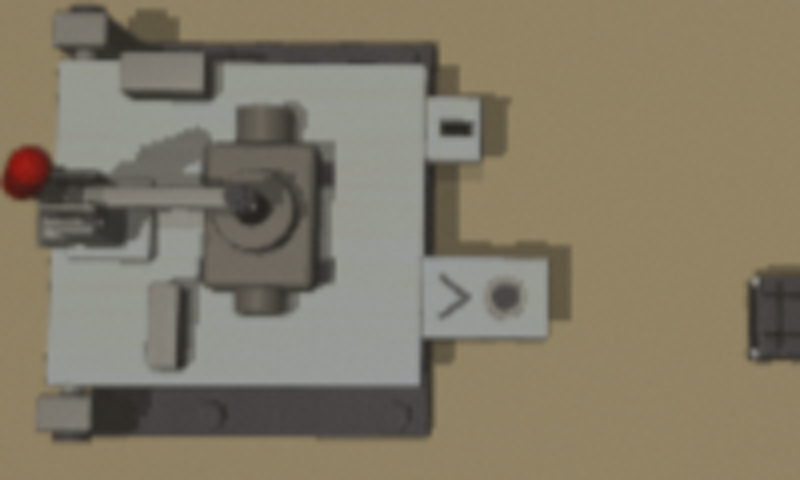

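View pics/c2.png

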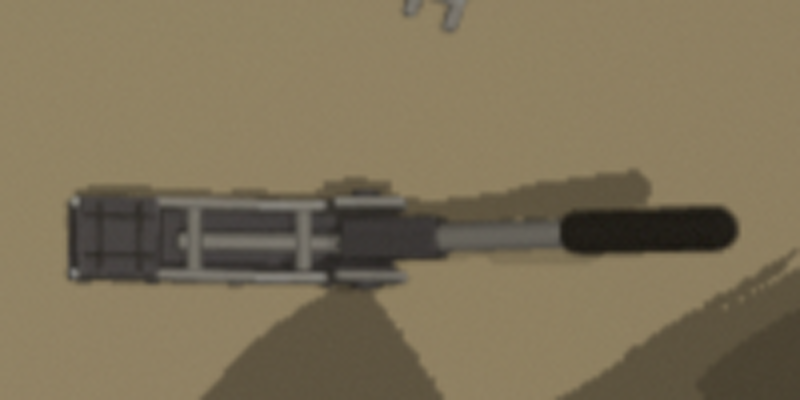

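View pics/c3.png

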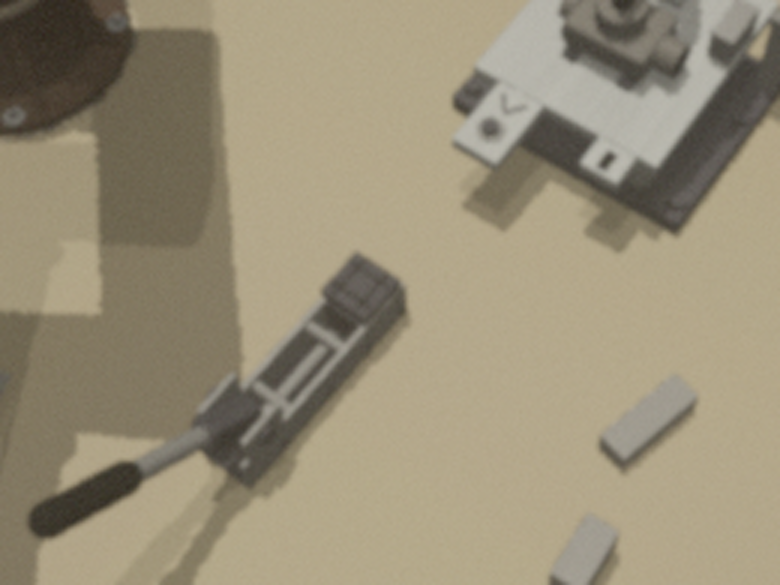

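Top view: saddle at about (349,270), grip at (482.5,267.5), lug screw at (276.5,264). Scene view: saddle (291,276), screw (333.3,222.7). Both jack and fixture are nearly aligned with world y, and the path between them is clear.

```bash
python3 - <<'E'
from h import *
p=ctrl.snapshot("top");s=ctrl.snapshot("scene")
def P(q): return K(q)@np.c_[cv2.Rodrigues(np.array(q["rvec"],float))[0],np.array(q["tvec"],float).ravel()]
def tri(a,b):
    X=cv2.triangulatePoints(P(p),P(s),np.array(a,float),np.array(b,float)).ravel();return X[:3]/X[3]
print("saddle",tri((349.4,270),(290.7,275.7)),back(p,(349.4,270),.06),back(s,(290.7,275.7),.06))
print("screw",tri((276.5,264.25),(333.3,222.7)),back(p,(276.5,264.25),.085),back(s,(333.3,222.7),.085))
print("grip",tri((482.4,267.3),(170+85/3,180+498/3)),back(p,(482.4,267.3),.168))
# plate edges at z .046: (front,rear) top & bottom lines in crop c2
for e in(((165,202),(325,200)),((165,274),(325,274))):
    w=back(p,[(320+a/4,210+b/4) for a,b in e],.046);d=w[0]-w[1];print("edge",w.round(4).tolist(),np.degrees(np.arctan2(-d[0],d[1])))
w=back(p,[(150+430/4,190+435/4),(150+436/4,190+45/4)],.02);d=w[1]-w[0];print("fix",w,np.degrees(np.arctan2(d[1],d[0])))
E
```

```text
saddle [ 0.48624457 -0.05107083  0.04894578] [[ 0.48336117 -0.05227931  0.06      ]] [[ 0.49302175 -0.05356888  0.06      ]]
screw [0.49892333 0.12981963 0.09157418] [[0.49800868 0.12906671 0.085     ]] [[0.49774025 0.13550199 0.085     ]]
grip [ 0.47929338 -0.34778881  0.16983002] [[ 0.4785709  -0.34933472  0.168     ]]
edge [[0.5082, -0.084, 0.046], [0.5083, -0.1862, 0.046]] 0.03424266930170922
edge [[0.4623, -0.0829, 0.046], [0.4611, -0.1846, 0.046]] -0.6856450153252732
fix [[0.41465344 0.18361163 0.02      ]
 [0.6711198  0.18049177 0.02      ]] -0.6969581757504556
```

```bash
cat >> h.py <<'E'
def to(x,y,z,yaw):
    o=ctrl.get_obs();from scipy.spatial.transform import Rotation as Ro
    R=Ro.from_euler("xyz",o["orientation"],degrees=True).as_matrix()
    d=R.T@(np.array([x,y,z])-o["tool_pos"]);t=-((yaw-o["orientation"][2]+180)%360-180)
    print("share",(d/.8).round(4),"turn",round(t/90,4),"| mm",(d*1000).round(1),round(t,2),"t",round(o["clock"],2),"pos",o["tool_pos"].round(4),o["orientation"].round(2),"F",o["force"].round(1),"op",round(o["opening"],4),round(o["gripper_force"],1))
E
python3 -c "
from h import *
to(.4845,-.137,.3,-90.7)"
```

```text
share [-0.5355  0.5129 -0.0098] turn -0.8154 | mm [-428.4  410.3   -7.8] -73.38 t 1.2 pos [ 0.1851 -0.6491  0.2922] [ 180.     -0.   -164.08] F [-0.5 -0.4  0.2] op 0.0876 0.0
```

send_rows(deltas=[[[-0.535,0.513,-0.03],-0.815],[[-0.535,0.513,-0.03],-0.815],[[-0.535,0.513,-0.03],-0.815],[[-0.535,0.513,-0.03],-0.815],[[-0.535,0.513,-0.03],-0.815]], gripper=1)

```text
clock: 1.62
tool_pos: [0.2905, -0.4677, 0.3007]
orientation: [-180.0, -0.0, -127.9]
force: [1.7, 0.3, 0.7]
opening: 0.0878
gripper_force: 0.0
```

```bash
python3 -c "
from h import *
to(.4845,-.137,.3,-90.7)"
```

```text
share [-0.4751  0.063   0.0008] turn -0.4139 | mm [-380.1   50.4    0.7] -37.25 t 1.62 pos [ 0.2905 -0.4677  0.3007] [-179.98   -0.   -127.95] F [1.7 0.3 0.7] op 0.0878 0.0
```

send_rows(deltas=[[[-0.475,0.063,0],-0.414],[[-0.475,0.063,0],-0.414],[[-0.475,0.063,0],-0.414],[[-0.475,0.063,0],-0.414],[[-0.475,0.063,0],-0.414]])

```text
clock: 2.03
tool_pos: [0.397, -0.2884, 0.3011]
orientation: [-179.9, -0.0, -92.1]
force: [1.0, -0.1, -0.3]
opening: 0.0873
gripper_force: 0.0
```

```bash
python3 -c "
from h import *
to(.4845,-.137,.25,-90.7)"
```

```text
share [-0.1932 -0.1022  0.0639] turn -0.0157 | mm [-154.5  -81.8   51.1] -1.41 t 2.03 pos [ 0.397  -0.2884  0.3011] [-1.7994e+02 -2.0000e-02 -9.2110e+01] F [ 1.  -0.1 -0.3] op 0.0873 0.0
```

send_rows(deltas=[[[-0.193,-0.102,0],-0.016],[[-0.193,-0.102,0],-0.016],[[-0.193,-0.102,0],-0.016],[[-0.193,-0.102,0],-0.016],[[-0.193,-0.102,0],-0.016]])

```text
clock: 2.45
tool_pos: [0.4872, -0.1354, 0.3009]
orientation: [-179.9, 0.0, -90.8]
force: [0.6, -0.6, 1.5]
opening: 0.0877
gripper_force: 0.0
```

```bash
python3 -c "
from h import *
to(.4845,-.137,.13,-90.7)"
```

```text
share [0.0021 0.0037 0.2136] turn -0.0014 | mm [  1.7   3.  170.9] -0.13 t 2.45 pos [ 0.4872 -0.1354  0.3009] [-1.799e+02  2.000e-02 -9.083e+01] F [ 0.6 -0.6  1.5] op 0.0877 0.0
```

send_rows(deltas=[[[0.002,0.003,0.05],0],[[0.002,0.003,0.1],0],[[0.002,0.003,0.15],0],[[0.002,0.003,0.2],0],[[0.002,0.003,0.213],0]])

```text
clock: 2.87
tool_pos: [0.4789, -0.1411, 0.1249]
orientation: [179.6, 0.0, -91.1]
force: [-1.8, -0.1, -0.1]
opening: 0.0874
gripper_force: 0.0
```

```bash
python3 - <<'E'
from h import *
to(.4845,-.137,.08,-90.7)
p=ctrl.snapshot("scene");crop(p,"g1.png",170,150,400,350,3)
E
```

```text
share [-0.0052 -0.0074  0.0561] turn -0.0043 | mm [-4.2 -5.9 44.9] -0.39 t 2.87 pos [ 0.4789 -0.1411  0.1249] [ 1.7957e+02  1.0000e-02 -9.1090e+01] F [-1.8 -0.1 -0.1] op 0.0874 0.0
```

View pics/g1.png

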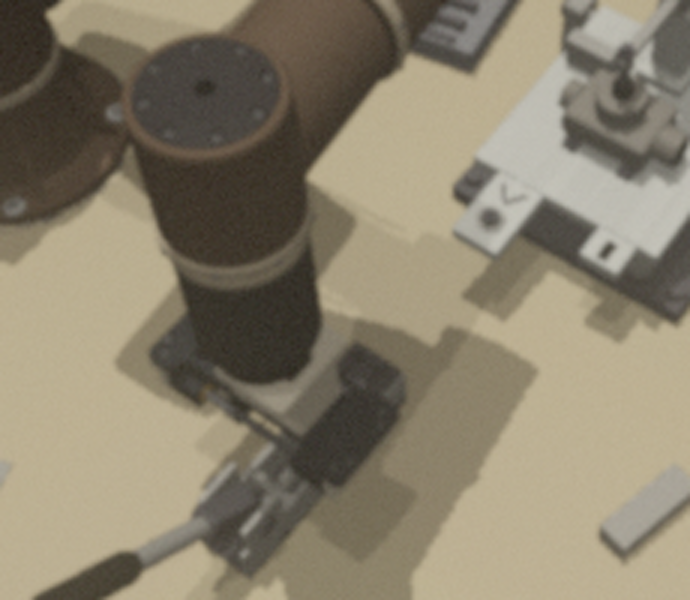

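The gripper straddles the frame (about (250,480) in the crop), with the lug well clear. I'm descending gently and letting it settle.

send_rows(deltas=[[[0,0,0],0],[[0,-0.002,0.01],0],[[0,-0.002,0.025],0],[[0,-0.002,0.03],0],[[0,-0.002,0.03],0]])

```text
clock: 3.33
tool_pos: [0.4841, -0.1411, 0.1064]
orientation: [-180.0, 0.0, -91.0]
force: [-0.2, 0.3, -0.2]
opening: 0.0879
gripper_force: 0.0
```

```bash
python3 - <<'E'
from h import *
to(.4845,-.137,.08,-90.7)
E
```

```text
share [-0.0052 -0.0004  0.033 ] turn -0.0037 | mm [-4.1 -0.3 26.4] -0.33 t 3.33 pos [ 0.4841 -0.1411  0.1064] [-1.7997e+02  1.0000e-02 -9.1030e+01] F [-0.2  0.3 -0.2] op 0.0879 0.0
```

Now down to 0.08, then close.

send_rows(deltas=[[[-0.005,0,0.011],0],[[-0.005,0,0.022],0],[[-0.005,0,0.033],0],[[-0.005,0,0.033],0],[[-0.005,0,0.033],0]])

```text
clock: 3.75
tool_pos: [0.4835, -0.1371, 0.0791]
orientation: [179.9, -0.0, -91.0]
force: [-0.3, -0.6, -0.6]
opening: 0.0878
gripper_force: 0.0
```

send_rows(deltas=[[[0,0,0],0],[[0,0,0],0],[[0,0,0],0],[[0,0,0],0],[[0,0,0],0]], gripper=0.4)

```text
clock: 4.17
tool_pos: [0.484, -0.1371, 0.08]
orientation: [-180.0, 0.0, -91.0]
force: [-0.2, 0.8, -0.2]
opening: 0.0601
gripper_force: 0.0
```

send_rows(deltas=[[[0,0,0],0],[[0,0,0],0],[[0,0,0],0],[[0,0,0],0],[[0,0,0],0]])

```text
clock: 4.58
tool_pos: [0.4846, -0.137, 0.0801]
orientation: [-179.9, 0.0, -91.0]
force: [2.8, 0.1, 0.3]
opening: 0.0519
gripper_force: 30.0
```

```bash
python3 - <<'E'
from h import *
to(.4845+.013,-.137+.1815,.08,-90.7)
E
```

```text
share [-2.272e-01 -1.210e-02  1.000e-04] turn -0.0035 | mm [-1.817e+02 -9.700e+00  1.000e-01] -0.31 t 4.58 pos [ 0.4846 -0.137   0.0801] [-179.93    0.    -91.01] F [2.8 0.1 0.3] op 0.0519 30.0
```

send_rows(deltas=[[[-0.01,-0.0007,0],0],[[-0.03,-0.002,0],0],[[-0.055,-0.0035,0],0],[[-0.075,-0.0045,0],0],[[-0.09,-0.005,0],0]])

```text
clock: 5.0
tool_pos: [0.4884, -0.0653, 0.08]
orientation: [179.9, -0.1, -91.0]
force: [0.9, -9.5, 5.5]
opening: 0.052
gripper_force: 30.0
```

send_rows(deltas=[[[-0.02,-0.001,0],0],[[-0.04,-0.0025,0],0],[[-0.06,-0.004,0],0],[[-0.075,-0.005,0],0],[[-0.08,-0.005,0],0]])

```text
clock: 5.42
tool_pos: [0.4936, -0.0013, 0.08]
orientation: [179.9, -0.1, -91.0]
force: [-0.0, -11.3, 6.5]
opening: 0.0519
gripper_force: 30.0
```

```bash
python3 - <<'E'
from h import *
to(.4845+.013,-.137+.1815,.08,-90.7)
p=ctrl.snapshot("top");s=ctrl.snapshot("scene")
a=cv2.resize(p["color"][200:320,220:420,::-1],None,fx=3.5,fy=3.5,interpolation=cv2.INTER_CUBIC)[:280]
crop(p,"m1.png",200,210,400,350,4)
for q in(p,s):
  for b in ctrl.boxes_of(q,"saddle")[:2]: 
    u=np.array(b["xy"])*[640,480];print(b["conf"],u,back(q,u,.06))
E
```

```text
share [-0.0573 -0.0039 -0.0001] turn -0.0031 | mm [-45.8  -3.1  -0.1] -0.27 t 5.42 pos [ 0.4936 -0.0013  0.08  ] [ 1.799e+02 -1.000e-01 -9.097e+01] F [ -0.  -11.3   6.5] op 0.0519 30.0
0.53 [328.704 171.888] [[ 0.73754703 -0.00406311  0.06      ]]
0.18 [404.928 267.6  ] [[ 0.48773741 -0.19223785  0.06      ]]
0.45 [386.88 318.48] [[ 0.75914024 -0.01556408  0.06      ]]
```

View pics/m1.png

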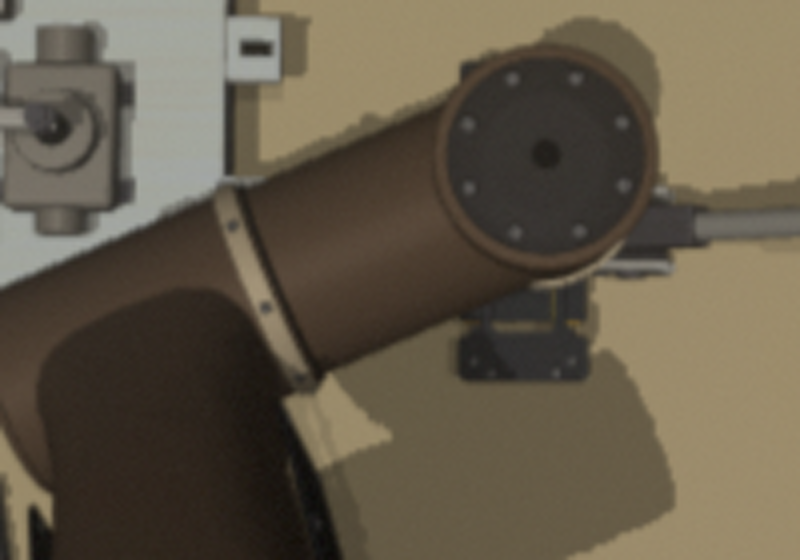

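No sign of slip, and the forearm stays beside the clamp parts. I'm sliding the rest of the way.

send_rows(deltas=[[[-0.012,-0.001,0],0],[[-0.026,-0.002,0],0],[[-0.04,-0.003,0],0],[[-0.052,-0.004,0],0],[[-0.056,-0.004,0],0]])

```text
clock: 6.03
tool_pos: [0.4973, 0.0426, 0.08]
orientation: [179.9, -0.1, -91.0]
force: [0.4, -11.2, 8.9]
opening: 0.052
gripper_force: 30.0
```

send_rows(deltas=[[[0,0,0],0],[[0,0,0],0],[[0,0,0],0],[[0,0,0],0],[[0,0,0],0]])

```text
clock: 6.45
tool_pos: [0.4973, 0.0428, 0.08]
orientation: [179.9, -0.1, -91.0]
force: [-2.9, -1.9, 8.6]
opening: 0.0517
gripper_force: 30.0
```

```bash
python3 - <<'E'
from h import *
to(.4845+.013,-.137+.1815,.08,-90.7)
p=ctrl.snapshot("top");s=ctrl.snapshot("scene")
for n,q in(("top",p),("scene",s)):
  for th in("handle_grip","handle_pivot"):
   for b in ctrl.boxes_of(q,th)[:2]: 
    u=np.array(b["xy"])*[640,480];print(n,th,round(b["conf"],2),u,back(q,u,.168))
a=np.hstack([cv2.resize(q["color"][y:y+130,x:x+130,::-1],None,fx=3,fy=3,interpolation=cv2.INTER_CUBIC) for q,x,y in((p,340,210),(s,240,180))])
cv2.imwrite("pics/m2.png",a)
E
```

```text
share [-0.0021 -0.0002 -0.    ] turn -0.0038 | mm [-1.7 -0.1 -0. ] -0.34 t 6.45 pos [0.4973 0.0428 0.08  ] [ 1.799e+02 -5.000e-02 -9.104e+01] F [-2.9 -1.9  8.6] op 0.0517 30.0
top handle_grip 0.67 [383.68  267.792] [[ 0.48014533 -0.12317052  0.168     ]]
top handle_pivot 0.98 [366.208 264.72 ] [[ 0.48767204 -0.08333689  0.168     ]]
scene handle_grip 0.58 [271.168 278.496] [[ 0.50367486 -0.13110992  0.168     ]]
scene handle_grip 0.38 [296.384 276.72 ] [[ 0.5486539 -0.0941289  0.168    ]]
scene handle_pivot 0.7 [294.912 277.68 ] [[ 0.54738841 -0.09811595  0.168     ]]
```

View pics/m2.png

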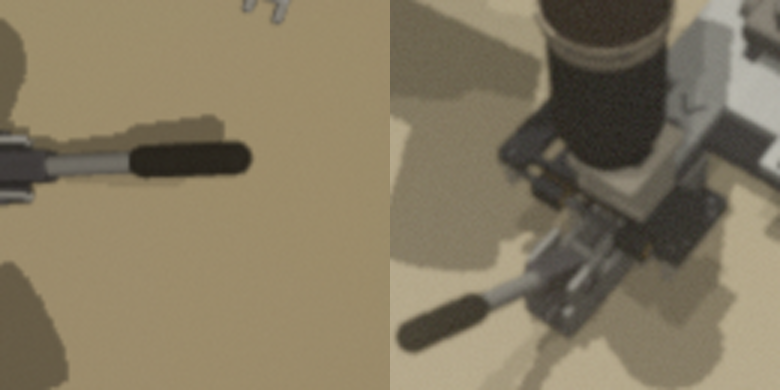

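```bash
python3 - <<'E'
from h import *
p=ctrl.snapshot("top");s=ctrl.snapshot("scene")
u=(403.3,263.0);v=(240+53/3,180+322/3)
print(back(p,u,.168),back(s,v,.168))
w=back(p,(482.4,267.3),.168),back(s,(198.5,345.5),.168);print(w)
# dark rubber extents in the top picture
g=p["color"].max(2);ys,xs=np.where(g[245:280,378:440]<60);print(xs.min()+378,xs.max()+378,xs.mean()+378,ys.mean()+245,len(xs))
E
```

```text
[[ 0.49060755 -0.16848325  0.168     ]] [[ 0.49283084 -0.16679437  0.168     ]]
(array([[ 0.4785709 , -0.34933472,  0.168     ]]), array([[ 0.47905445, -0.34564432,  0.168     ]]))
383 422 402.4581151832461 262.782722513089 382
```

The jack moved exactly with the tool: (12.5, 180) mm, no slip. I'm releasing and rising.

send_rows(deltas=[[[0,0,0],0],[[0,0,0],0],[[0,0,0],0],[[0,0,0],0],[[0,0,0],0]], gripper=1)

```text
clock: 7.27
tool_pos: [0.4982, 0.0435, 0.0796]
orientation: [180.0, -0.0, -91.0]
force: [0.1, -0.6, -0.5]
opening: 0.0797
gripper_force: 0.0
```

send_rows(deltas=[[[0,0,-0.03],0],[[0,0,-0.08],0],[[0,0,-0.13],0],[[0,0,-0.18],0],[[0,0,-0.23],0]])

```text
clock: 7.68
tool_pos: [0.4978, 0.0433, 0.2657]
orientation: [180.0, -0.0, -91.0]
force: [1.5, 0.6, -0.5]
opening: 0.0877
gripper_force: 0.0
```

send_rows(deltas=[[[0,0,-0.045],0],[[0,0,-0.045],0],[[0,0,-0.045],0],[[0,0,-0.045],0],[[0,0,-0.045],0]])

```text
clock: 8.1
tool_pos: [0.4977, 0.0433, 0.2986]
orientation: [179.9, -0.0, -91.0]
force: [-0.9, -0.2, 0.9]
opening: 0.0873
gripper_force: 0.0
```

```bash
python3 - <<'E'
from h import *
to(.4915,-.1753,.305,-91)
E
```

```text
share [ 0.2733  0.0028 -0.0078] turn -0.0004 | mm [218.7   2.3  -6.3] -0.03 t 8.1 pos [0.4977 0.0433 0.2986] [ 1.7988e+02 -4.0000e-02 -9.1030e+01] F [-0.9 -0.2  0.9] op 0.0873 0.0
```

send_rows(deltas=[[[0.05,0.001,-0.008],0],[[0.1,0.002,-0.008],0],[[0.15,0.003,-0.008],0],[[0.2,0.003,-0.008],0],[[0.25,0.003,-0.008],0]])

```text
clock: 8.52
tool_pos: [0.4915, -0.158, 0.3049]
orientation: [179.9, -0.0, -91.0]
force: [1.0, 0.0, 0.6]
opening: 0.0876
gripper_force: 0.0
```

send_rows(deltas=[[[0.023,0,0],0],[[0.023,0,0],0],[[0.023,0,0],0],[[0.023,0,0],0],[[0.023,0,0],0]])

```text
clock: 8.93
tool_pos: [0.492, -0.1741, 0.3056]
orientation: [179.9, 0.0, -91.0]
force: [0.1, -0.4, -0.0]
opening: 0.0876
gripper_force: 0.0
```

```bash
python3 - <<'E'
from h import *
to(.4915,-.1753,.229,-91)
p=ctrl.snapshot("top");s=ctrl.snapshot("scene")
for n,q in(("top",p),("scene",s)):
   for b in ctrl.boxes_of(q,"saddle")[:2]: 
    u=np.array(b["xy"])*[640,480];print(n,round(b["conf"],2),u,back(q,u,.06))
a=np.hstack([cv2.resize(q["color"][y:y+110,x:x+130,::-1],None,fx=3,fy=3,interpolation=cv2.INTER_CUBIC) for q,x,y in((p,250,210),(s,270,180))])
cv2.imwrite("pics/m3.png",a)
E
```

```text
share [0.0015 0.0004 0.0957] turn 0.0002 | mm [ 1.2  0.3 76.6] 0.02 t 8.93 pos [ 0.492  -0.1741  0.3056] [ 1.7993e+02  1.0000e-02 -9.0980e+01] F [ 0.1 -0.4 -0. ] op 0.0876 0.0
scene 0.4 [330.176 234.72 ] [[0.50369591 0.11214058 0.06      ]]
```

View pics/m3.png

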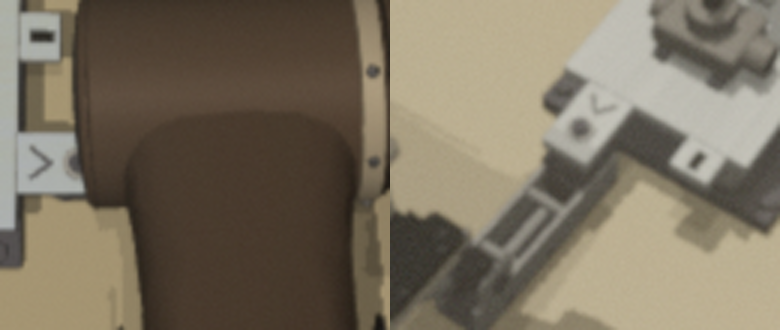

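The frame lies straight under the lug and nothing else has been disturbed; the saddle rear edge is just visible at crop (575,165). I'm lowering over the handle grip.

send_rows(deltas=[[[0.001,0,0.03],0],[[0.001,0,0.06],0],[[0.001,0,0.085],0],[[0.001,0,0.095],0],[[0.001,0,0.095],0]])

```text
clock: 9.55
tool_pos: [0.4911, -0.1752, 0.2285]
orientation: [179.8, 0.0, -91.0]
force: [-0.3, -0.1, 0.2]
opening: 0.0874
gripper_force: 0.0
```

send_rows(deltas=[[[0,0,0],0],[[0,0,0],0],[[0,0,0],0],[[0,0,0],0],[[0,0,0],0]], gripper=0.2)

```text
clock: 9.97
tool_pos: [0.4923, -0.1756, 0.231]
orientation: [-179.9, 0.0, -91.0]
force: [0.5, -0.1, -0.1]
opening: 0.0598
gripper_force: 0.0
```

send_rows(deltas=[[[0,0,0],0],[[0,0,0],0],[[0,0,0],0],[[0,0,0],0],[[0,0,0],0]])

```text
clock: 10.38
tool_pos: [0.492, -0.1756, 0.2302]
orientation: [180.0, -0.0, -91.0]
force: [-1.6, -0.5, 1.1]
opening: 0.0267
gripper_force: 0.5
```

send_rows(deltas=[[[0,0,0],0],[[0,0,0],0],[[0,0,0],0],[[0,0,0],0],[[0,0,0],0]])

```text
clock: 10.8
tool_pos: [0.4919, -0.1757, 0.2302]
orientation: [180.0, -0.0, -91.0]
force: [-0.6, 0.3, -0.1]
opening: 0.0254
gripper_force: 30.0
```

```bash
python3 - <<'E'
from h import *
for e in (.57,.495,.42,.34,.265,.185,.11,.04,.03): to(.4915,-.028-.185*np.cos(e),.062+.185*np.sin(e)+.055,-91)
E
```

```text
share [0.0101 0.0003 0.0167] turn -0.0003 | mm [ 8.1  0.2 13.3] -0.03 t 10.8 pos [ 0.4919 -0.1757  0.2302] [179.99  -0.   -91.03] F [-0.6  0.3 -0.1] op 0.0254 30.0
share [0.0189 0.0001 0.0316] turn -0.0003 | mm [15.1  0.1 25.3] -0.03 t 10.8 pos [ 0.4919 -0.1757  0.2302] [179.99  -0.   -91.03] F [-0.6  0.3 -0.1] op 0.0254 30.0
share [ 0.0266 -0.      0.0472] turn -0.0003 | mm [21.2 -0.  37.7] -0.03 t 10.8 pos [ 0.4919 -0.1757  0.2302] [179.99  -0.   -91.03] F [-0.6  0.3 -0.1] op 0.0254 30.0
share [ 0.0334 -0.0001  0.0643] turn -0.0003 | mm [26.7 -0.1 51.5] -0.03 t 10.8 pos [ 0.4919 -0.1757  0.2302] [179.99  -0.   -91.03] F [-0.6  0.3 -0.1] op 0.0254 30.0
share [ 0.0386 -0.0002  0.0809] turn -0.0003 | mm [30.9 -0.2 64.7] -0.03 t 10.8 pos [ 0.4919 -0.1757  0.2302] [179.99  -0.   -91.03] F [-0.6  0.3 -0.1] op 0.0254 30.0
share [ 0.0427 -0.0003  0.0989] turn -0.0003 | mm [34.2 -0.3 79.1] -0.03 t 10.8 pos [ 0.4919 -0.1757  0.2302] [179.99  -0.   -91.03] F [-0.6  0.3 -0.1] op 0.0254 30.0
share [ 0.0452 -0.0004  0.1161] turn -0.0003 | mm [36.2 -0.3 92.9] -0.03 t 10.8 pos [ 0.4919 -0.1757  0.2302] [179.99  -0.   -91.03] F [-0.6  0.3 -0.1] op 0.0254 30.0
share [ 0.0465 -0.0004  0.1322] turn -0.0003 | mm [ 37.2  -0.3 105.8] -0.03 t 10.8 pos [ 0.4919 -0.1757  0.2302] [179.99  -0.   -91.03] F [-0.6  0.3 -0.1] op 0.0254 30.0
share [ 0.0465 -0.0004  0.1345] turn -0.0003 | mm [ 37.2  -0.3 107.6] -0.03 t 10.8 pos [ 0.4919 -0.1757  0.2302] [179.99  -0.   -91.03] F [-0.6  0.3 -0.1] op 0.0254 30.0
```

send_rows(deltas=[[[0.005,0,0.0083],0],[[0.0101,0,0.0167],0],[[0.0147,0,0.0242],0],[[0.0189,0,0.0316],0],[[0.0228,0,0.0395],0]])

```text
clock: 11.22
tool_pos: [0.4919, -0.1947, 0.1991]
orientation: [-180.0, -0.1, -91.0]
force: [-3.9, -1.4, 9.7]
opening: 0.0252
gripper_force: 30.0
```

send_rows(deltas=[[[0.0038,0,0.0077],0],[[0.0073,0,0.0163],0],[[0.0106,0,0.0248],0],[[0.0133,0,0.0331],0],[[0.0158,0,0.0414],0]])

```text
clock: 11.63
tool_pos: [0.4914, -0.2074, 0.1658]
orientation: [-180.0, -0.1, -91.0]
force: [-3.8, -1.4, 8.7]
opening: 0.0252
gripper_force: 30.0
```

```bash
python3 - <<'E'
from h import *
for e in (.265,.185,.11,.04,.03): to(.4915,-.028-.185*np.cos(e),.063+.185*np.sin(e)+.055,-91)
E
```

```text
share [-0.0011 -0.0001 -0.0008] turn -0.0001 | mm [-0.9 -0.1 -0.6] -0.01 t 11.63 pos [ 0.4914 -0.2074  0.1658] [-1.7998e+02 -6.0000e-02 -9.1010e+01] F [-3.8 -1.4  8.7] op 0.0252 30.0
share [ 0.003  -0.0001  0.0172] turn -0.0001 | mm [ 2.4 -0.1 13.8] -0.01 t 11.63 pos [ 0.4914 -0.2074  0.1658] [-1.7998e+02 -6.0000e-02 -9.1010e+01] F [-3.8 -1.4  8.7] op 0.0252 30.0
share [ 0.0056 -0.0002  0.0344] turn -0.0001 | mm [ 4.5 -0.1 27.5] -0.01 t 11.63 pos [ 0.4914 -0.2074  0.1658] [-1.7998e+02 -6.0000e-02 -9.1010e+01] F [-3.8 -1.4  8.7] op 0.0252 30.0
share [ 0.0068 -0.0002  0.0505] turn -0.0001 | mm [ 5.4 -0.2 40.4] -0.01 t 11.63 pos [ 0.4914 -0.2074  0.1658] [-1.7998e+02 -6.0000e-02 -9.1010e+01] F [-3.8 -1.4  8.7] op 0.0252 30.0
share [ 0.0068 -0.0002  0.0528] turn -0.0001 | mm [ 5.5 -0.2 42.3] -0.01 t 11.63 pos [ 0.4914 -0.2074  0.1658] [-1.7998e+02 -6.0000e-02 -9.1010e+01] F [-3.8 -1.4  8.7] op 0.0252 30.0
```

send_rows(deltas=[[[0.0015,0,0.0085],0],[[0.003,0,0.017],0],[[0.0045,0,0.025],0],[[0.0055,0,0.034],0],[[0.006,0,0.041],0]])

```text
clock: 12.05
tool_pos: [0.4913, -0.2128, 0.1329]
orientation: [-180.0, -0.1, -91.0]
force: [-5.1, -7.1, 9.3]
opening: 0.0251
gripper_force: 30.0
```

send_rows(deltas=[[[0.0003,0,0.004],0],[[0.0005,0,0.008],0],[[0.0005,0,0.011],0],[[0.0005,0,0.011],0],[[0.0005,0,0.011],0]])

```text
clock: 12.47
tool_pos: [0.4913, -0.2132, 0.1243]
orientation: [180.0, -0.1, -91.0]
force: [-3.5, -8.3, 8.0]
opening: 0.0252
gripper_force: 30.0
```

```bash
python3 - <<'E'
from h import *
to(.4915,-.028-.185,.063+.185*.03+.055,-91)
p=ctrl.snapshot("top");s=ctrl.snapshot("scene")
a=np.hstack([cv2.resize(q["color"][y:y+w,x:x+w,::-1],(400,400),interpolation=cv2.INTER_CUBIC) for q,x,y,w in((p,200,190,130),(s,200,160,180))])
cv2.imwrite("pics/m4.png",a)
E
```

```text
share [-0.0003 -0.0003  0.001 ] turn -0.0 | mm [-0.2 -0.2  0.8] -0.0 t 12.47 pos [ 0.4913 -0.2132  0.1243] [ 1.7999e+02 -1.0000e-01 -9.1000e+01] F [-3.5 -8.3  8. ] op 0.0252 30.0
```

View pics/m4.png

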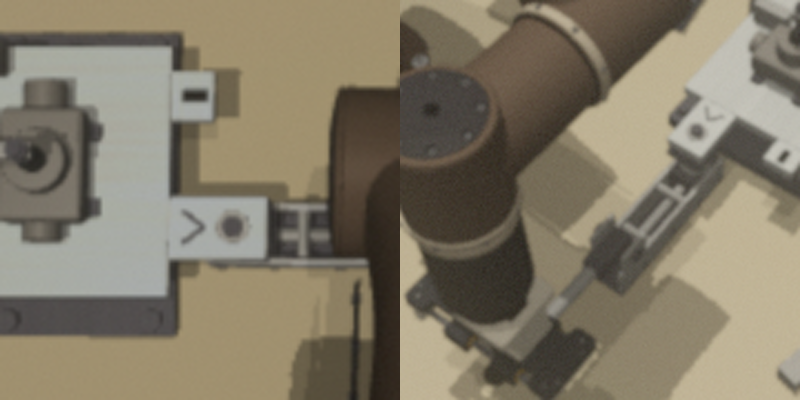

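The plate has risen: the screw shifted to u≈275.7, as an 18 mm rise would give. The jack is in place and the hold force is about 8 N. I'm adding a small final press and easing the y push, then checking that it's steady.

send_rows(deltas=[[[0.0005,0,0.0005],0],[[0.001,0,0.001],0],[[0.001,0,0.001],0],[[0.001,0,0.001],0],[[0.001,0,0.001],0]])

```text
clock: 12.98
tool_pos: [0.4913, -0.2134, 0.1235]
orientation: [-180.0, -0.1, -91.0]
force: [-3.3, -3.5, 7.5]
opening: 0.0255
gripper_force: 30.0
```

send_rows(deltas=[[[0,0,0],0],[[0,0,0],0],[[0,0,0],0],[[0,0,0],0],[[0,0,0],0]])

```text
clock: 13.4
tool_pos: [0.4913, -0.2134, 0.1236]
orientation: [-180.0, -0.1, -91.0]
force: [-3.4, -3.8, 8.6]
opening: 0.0251
gripper_force: 30.0
```

```bash
python3 - <<'E'
from h import *
p=ctrl.snapshot("top")
print(proj(p,[(.4985,.1288,.09),(.4985,.13,.108)]))
g=p["color"][255:272,265:287].astype(float).mean(2);w=np.clip(150-g,0,None)
print(g.min(),g.max())
to(.4915,-.213,.1235,-91)
E
```

```text
[[276.44009038 263.88484843]
 [275.32828877 263.28415421]]
78.0 171.33333333333334
share [-0.0005 -0.0003  0.0001] turn -0.0001 | mm [-0.4 -0.2  0.1] -0.01 t 13.45 pos [ 0.4913 -0.2134  0.1236] [-1.7999e+02 -6.0000e-02 -9.1010e+01] F [-4.1 -3.   8.3] op 0.0249 30.0
```

send_rows(deltas=[[[0,0,0.001],0],[[0,0,0.002],0],[[0,0,0.002],0],[[0,0,0.002],0],[[0,0,0.002],0]])

```text
clock: 13.87
tool_pos: [0.4913, -0.2134, 0.1219]
orientation: [-180.0, -0.1, -91.0]
force: [-3.4, -3.8, 8.6]
opening: 0.0253
gripper_force: 30.0
```

send_rows(deltas=[[[0,0,0.001],0],[[0,0,0.002],0],[[0,0,0.002],0],[[0,0,0.002],0],[[0,0,0.002],0]])

```text
clock: 14.28
tool_pos: [0.4913, -0.2135, 0.1204]
orientation: [-180.0, -0.1, -91.0]
force: [-5.1, -4.0, 8.1]
opening: 0.0252
gripper_force: 30.0
```

send_rows(deltas=[[[0,0,0.001],0],[[0,0,0.002],0],[[0,0,0.002],0],[[0,0,0.002],0],[[0,0,0.002],0]])

```text
clock: 14.7
tool_pos: [0.4913, -0.2135, 0.1191]
orientation: [-180.0, -0.1, -91.0]
force: [-4.4, -3.2, 11.7]
opening: 0.0252
gripper_force: 30.0
```

```bash
python3 - <<'E'
from h import *
to(.4915,-.213,.1235,-91)
p=ctrl.snapshot("top");s=ctrl.snapshot("scene")
# screw head centroid (dark on light lug) in both views
for q,(u,v),r in((p,(275.6,263.5),3),(s,(333,222),4)):
    u0,v0=int(u),int(v);g=q["color"].astype(float).mean(2)[v0-r:v0+r+1,u0-r:u0+r+1]
    w=np.clip(np.percentile(g,70)-g,0,None);Y,X=np.mgrid[v0-r:v0+r+1,u0-r:u0+r+1];print((w*X).sum()/w.sum(),(w*Y).sum()/w.sum())
for z,y in((.09,.129),(.108,.1302)): print(proj(p,(.4985,y,z)),proj(s,(.4985,y,z)))
E
```

```text
share [-0.0006 -0.0002 -0.0055] turn 0.0 | mm [-0.5 -0.2 -4.4] 0.0 t 14.7 pos [ 0.4913 -0.2135  0.1191] [-1.7998e+02 -7.0000e-02 -9.1000e+01] F [-4.4 -3.2 11.7] op 0.0252 30.0
275.02467917077985 263.2828232971372
333.0421899252152 219.83166360942573
[[276.35867645 263.88581847]] [[332.21874684 223.30366734]]
[[275.24560618 263.28513913]] [[332.5672388  219.00555044]]
```

The force has risen to 11.7 N, so the handle is on its stop, and the plate is up in both views. I'm handing in.

```bash
python3 -c "
from h import *
o=ctrl.get_obs();print(o['force'],o['tool_pos']);print(ctrl.close_job())"
```

```text
[-4.72369261 -3.9046699  11.8982952 ] [ 0.49134323 -0.21350945  0.11911162]
the job is handed in; nothing more can be done
None
```

I handed the job in with the jack slid under the arrow-stamped lug, the plate raised level, and the gripper still holding the handle down on its stop; the judge returned no verdict, so success is inferred from camera and force readings.

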